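# Seat the reference cell in the clarity tester

### The arm

A 7-joint arm with a two-finger parallel gripper is mounted at the origin on a cart in front of the work surface, level with it; the furniture and walls round the work are solid. World frame = base frame: x ahead of the robot, y to its left, z up, the work surface at z = 0. Lengths are in m, angles in rad, forces in N, time in s.
With the tool pointing down it reaches from about 0.425 to 0.975 m from the base axis. Payload 16.7 kg.
Tool frame: the origin (TCP) lies at the centre of the arm's flange, where the gripper is bolted on; the fingertips stand 173 mm ahead of it and the grasp point (between the pads) lies 155 mm ahead of it; z points along the fingers, y is the line along which they close (so a half turn about z gives the same grasp; the last joint's range is limited). The gripper opens to 85 mm and grips with 20 to 120 N. Pads are 22 mm wide; open, the fingers measure 114 mm over their backs; the gripper's body (76 mm by 85 mm) begins 54 mm behind the grasp point. The pads swing forward as they close: fully open they stand 13 mm farther back than shut.
Start: joints at [1.111, 0.426, 0.074, 1.606, -0.034, 1.111, -0.067], TCP at [0.206, -0.643, 0.405] pointing down, gripper open.
Joint ranges: [-2.85, 2.85], [-0.5, 2.14], [-1.23, 1.37], [0.21, 2.46], [-1.02, 4.16], [0.16, 2.05], [-2.73, 2.73]. Speed limits (rad/s): [1.89, 1.89, 2.39, 2.39, 3.01, 3.01, 3.01].

### API

Orientations are given as a unit quaternion [w, x, y, z].
In Python, from plant import env, cams gives the robot as it stands.
- The arm moves only by the shell command python3 -m pendant 'ROWS' [FORCE]. ROWS is JSON, a list of rows, each a list of 7 numbers: the turn, a rotation vector about the world's x, y, z in rad, then the shift along the world's x, y, z in cm, then the closure, from 0 (fully open) to 1 (shut). A call has exactly 5 rows; each row shifts and turns the commanded pose from where the row before left it; what a row does not reach is not made up. A row lasts 1/12 s, in which the tool goes at most 41.7 mm and 7.16 degrees, less where a joint would pass 70% of its speed; a pose out of reach is approached as far as the arm can. A call is refused whole if a number of a shift passes 4.17 or a number of a turn 0.125, either way. A call with a gripper value outside its range is refused whole. The fingers move at their own pace and stop on an object; FORCE is the grip in N (left out, the last holds). Time passes only in rows, so rows that do not move let the fingers close, or fill a call up. It gives the time, the measured TCP pose, the force, the opening and the grip force at its end, in the units of the state.
- env.read_state(): the state, without advancing time (a new reading comes with each control period).
- cams.get_image(name): name is "scene" or "side" or "wrist"; returns a dict with "image" (420x560x3 uint8, red, green, blue), "z_map" (420x560 float32, m along the optical axis (not along the pixel's ray), 0 where there is no reading), "camera_matrix" (3x3 intrinsics, pixels), "R" (3x3) and "t" (3): a world point X has camera coordinates R X + t; the wrist camera has in their place "T_tool_cam" (4x4, takes a point from camera to tool coordinates, whose origin is the TCP and whose axes are the flange's). Camera axes: x right, y down, z forward; pixel columns grow to the right and rows downward; lengths in m; the calibration is good to about 2 mm. A picture is of the moment at which its call begins: read the wrist's pose just before it.
- env.close_job(): hands the job in; it is judged then, once.
The state is a dict: "clock": time; "qpos": joint angles; "joint_vel": joint speeds; "joint_efforts": joint torques, N m; "tcp_pos": TCP position; "eef_rot": TCP orientation; "ft_force": force on the tool from outside, world axes, zero at the start; "moment": the same for the moment, N m; "opening": finger opening in m; "grip_force": force on a finger pad.
Only numpy, scipy, OpenCV 4.12 (cv2) and the standard library are available. Lean on these libraries where they do the work, as an engineer would, in place of code of your own. Each camera call takes 0.05 s, during which the arm holds its last target. There are 200 camera calls.

### The job

Take the upright reference cell by its two frosted white sides, without the fingers touching its clear amber faces, and set it in the well of the clarity tester with the clear faces looking along the light path, at the lamp and the detector. Push it down past the spring leaf by feel until it stands firmly on the height stop: bear down for a moment with about 15 N at the hand in all, for more than 20 N on the stop harms it. Then let go and leave it seated upright, without disturbing the glue bottle, the dark jar or the oak block.

Things in the scene. Friction and masses are not known exactly. Their poses are not given: they have to be found in the camera images.
- cell_centre (a point): Centre, half-way up, of the reference cell: an upright square block 32 x 32 x 100 mm, 0.1 to 0.2 kg, with a fixed black cap, standing on the bench (this point 50 mm up). Its +x and -x faces are clear amber; its +y and -y faces are frosted white, 32 mm apart, 29 mm wide: grip these in the upper 40 mm, as up to 48 mm sinks into the well. z is up.
- cell: The same reference cell; origin at the centre of its underside, axes as cell_centre.
- clear_faces: The two clear amber plates (27 mm wide, 88 mm tall) on the cell's +x and -x faces, fixed to it and not to be touched by fingers; origin at the centre of the cell's underside.
- tester: The clarity tester, fixed, base 170 x 92 x 10 mm, origin under its centre, z up. Light path along its x: ringed aluminium lamp tube on the -x side (61 mm high), blue detector box on the +x side (67 mm high, x 29 to 75 mm). Between them the black square well that takes the cell upright.
- well_mouth (a point): Centre of the well's mouth, 62 mm above the bench; axes as the tester's. Walls in x 34.4 mm apart (1.2 mm play either side of the cell). In y a rigid wall 17 mm to the -y side, and the spring leaf on the +y side. The walls flare outward by about 3 mm over their top 8 mm.
- seat_unit: The height stop in the bottom of the well; origin at the tester's underside (does not show the stop's height). Its platform is screwed to an unknown height, 14 to 26 mm above the bench, so the seated cell's underside is 36 to 48 mm below the mouth. First a sprung pad, 6 mm proud of it, yields at 0.6 to 1.8 N; then the platform, on stiff rubber, gives 1 mm per 8 N.
- glue_bottle: Cream glue bottle, 55 x 55 x 137 mm, loose, standing; origin under its centre. To be left alone.
- jar_0: Dark jar with a black lid, 64 x 64 x 96 mm, loose, standing; origin under its centre. To be left alone.
- oak_block: Oak block, 45 x 110 x 38 mm, loose; origin under its centre. To be left alone.
- leaf (a joint): Slide (m) of the steel spring leaf on the well's +y side, 0 = at rest, 13.5 mm from the well's centre; its top 17 mm flare outward. The cell pushes it aside 1.5 to 3 mm (5.5 to 7 N), then needs some 3 to 10 N downward and does not fall home by its weight. When released, the leaf sets the cell against the -y wall.

How it is judged:
By the outcome, as a careful person would: the job done as asked, in the order asked, and still so for the second after the job is handed in, with the robot touching nothing.
It also fails if it takes over 53 s, if anything falls off the work surface, if the arm or the gripper's body presses on something with over 40 N, if the wrist force passes 120 N, or if a joint passes its speed limit or range.

## Working session

There is one attempt and no reset: what is moved stays moved. The work goes in short steps, Python scripts to look and compute and a shell command to move; the robot and the scene stay as the last step left them, time stands still between calls to the robot, and variables do not carry over. Pictures are saved under pics/ and viewed, at most 10 in all, crops included, and the job is handed in when it is done.

```bash
ls; mkdir -p pics
cat > h.py <<'E'
import numpy as np, cv2
from plant import env, cams
from scipy.spatial.transform import Rotation as Ro
def grab(n):
    s=env.read_state(); d=cams.get_image(n)
    if n=='wrist':
        w,x,y,z=s['eef_rot']; T=np.eye(4); T[:3,:3]=Ro.from_quat([x,y,z,w]).as_matrix(); T[:3,3]=s['tcp_pos']
        M=T@d['T_tool_cam']
    else:
        M=np.eye(4); M[:3,:3]=d['R'].T; M[:3,3]=-d['R'].T@d['t']
    d['M']=M; return d
def cloud(d):
    K=d['camera_matrix']; z=d['z_map']; v,u=np.mgrid[:z.shape[0],:z.shape[1]]
    P=np.stack([(u-K[0,2])/K[0,0]*z,(v-K[1,2])/K[1,1]*z,z],-1)@d['M'][:3,:3].T+d['M'][:3,3]
    P[z==0]=np.nan; return P
def ray(d,u,v,h):
    K=d['camera_matrix']; r=d['M'][:3,:3]@np.array([(u-K[0,2])/K[0,0],(v-K[1,2])/K[1,1],1]); c=d['M'][:3,3]
    return c+r*(h-c[2])/r[2]
def save(d,f): cv2.imwrite('pics/'+f,cv2.cvtColor(d['image'],cv2.COLOR_RGB2BGR))
E
python3 - <<'E'
from h import *
import pickle
s=env.read_state(); print(s)
for n in ('scene','side'):
    d=grab(n); save(d,n+'.png'); pickle.dump(d,open(n+'.pkl','wb')); print(n,d['M'].round(2).tolist())
E
```

```text
pics
{'clock': 0.0, 'qpos': array([ 1.11046792,  0.42673362,  0.07384261,  1.6066663 , -0.03408737,
        1.11078175, -0.06709875]), 'joint_vel': array([-0.00124867, -0.00061411,  0.00049049,  0.00135718, -0.00055174,
       -0.00044276,  0.00124358]), 'joint_efforts': array([-8.11028640e-04, -9.49821639e+01,  3.75993356e+00, -4.63517082e+01,
        1.90746045e-02,  1.01006735e-02,  1.95781524e-05]), 'tcp_pos': array([ 0.2063727 , -0.64246304,  0.40398295]), 'eef_rot': array([-6.46545509e-04,  9.87948759e-01,  1.54779870e-01, -1.55445677e-04]), 'ft_force': array([ 0.38911796,  0.58690348, -0.37934082]), 'moment': array([ 0.00546129,  0.00582188, -0.05107386]), 'grip_force': 0.0, 'opening': 0.0855202397156911}
scene [[0.73, -0.27, 0.62, -0.17], [-0.68, -0.31, 0.67, -0.8], [0.01, -0.91, -0.41, 0.53], [0.0, 0.0, 0.0, 1.0]]
side [[-0.92, -0.15, 0.36, 0.11], [-0.39, 0.34, -0.86, 0.95], [0.01, -0.93, -0.37, 0.51], [0.0, 0.0, 0.0, 1.0]]
```

View pics/scene.png

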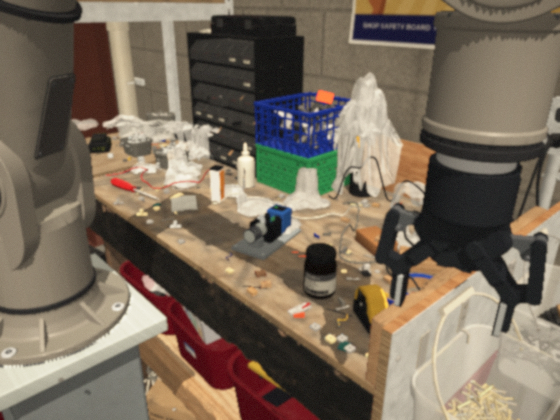

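View pics/side.png

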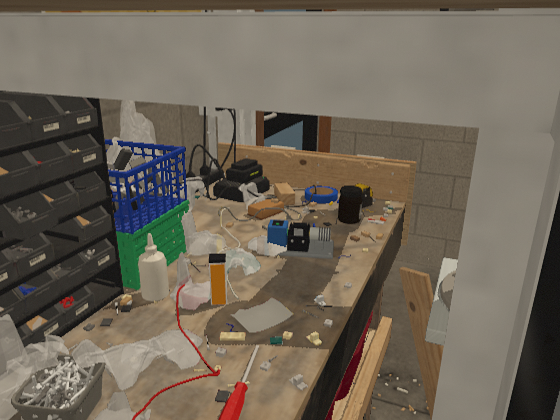

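The scene view shows the cell at about (217,184), the glue bottle at (246,165), the tester at (268,230) and the jar at (320,270). In the side view the cell's amber face is at (218,280), its cap at (217,258), the tester at (300,238) and the bottle at (152,270).

Run:
```python
from h import *
import pickle
S={n:pickle.load(open(n+'.pkl','rb')) for n in('scene','side')}
def st(n,box,hs=None,name='',zmin=.008):
    d=S[n];P=cloud(d);hsv=cv2.cvtColor(d['image'],cv2.COLOR_RGB2HSV)
    u0,v0,u1,v1=box;m=np.zeros(hsv.shape[:2],bool);m[v0:v1,u0:u1]=1
    if hs: m&=cv2.inRange(hsv,hs[0],hs[1])>0
    m&=np.nan_to_num(P[...,2])>zmin
    p=P[m]; print(n,name,m.sum(),'lo',np.percentile(p,3,axis=0).round(3),'med',np.median(p,axis=0).round(3),'hi',np.percentile(p,97,axis=0).round(3)); 
    return m,p
amber=((8,120,80),(30,255,255)); blue=((100,120,60),(130,255,255))
m,p=st('side',(205,262,232,310),amber,'amber')
# normal direction
l=np.polyfit(p[:,0],p[:,1],1); c=p-p.mean(0);w=np.linalg.svd(c[:,:]*1,full_matrices=False)[2];print('normal',w[2].round(3),'ang',np.degrees(np.arctan2(w[2][1],w[2][0])))
st('scene',(208,166,227,203),None,'cell')
st('scene',(208,166,227,203),((0,0,130),(180,60,255)),'cellwhite')
st('side',(207,254,230,262),None,'cap')
m,p=st('side',(265,215,290,247),blue,'det')
m2,p=st('scene',(265,200,295,235),blue,'det')
top=p[p[:,2]>.062];print(len(top),cv2.minAreaRect((top[:,:2]*1000).astype('f4')))
st('side',(286,220,312,252),None,'well')
st('side',(312,222,333,242),None,'lamp')
st('scene',(304,245,337,295),None,'jar')
st('scene',(238,145,256,185),None,'glue')
# tester base edges
for n,b in(('scene',(225,200,305,260)),('side',(262,215,340,260))):
    P=cloud(S[n])[b[1]:b[3],b[0]:b[2]].reshape(-1,3);k=(P[:,2]>.006)&(P[:,2]<.014);print(n,'base',k.sum(),cv2.minAreaRect((P[k][:,:2]*1000).astype('f4')))
big=[]
for n,b in(('scene',(205,160,250,210)),('side',(265,210,335,260))):
    d=S[n];big.append(cv2.resize(d['image'][b[1]:b[3],b[0]:b[2]],(400,420),interpolation=cv2.INTER_CUBIC))
cv2.imwrite('pics/crop.png',cv2.cvtColor(np.hstack(big),cv2.COLOR_RGB2BGR))
```

```text
side amber 525 lo [0.522 0.237 0.01 ] med [0.534 0.244 0.05 ] hi [0.546 0.25  0.088]
normal [-0.457  0.889 -0.008] ang 117.19383225271916
scene cell 486 lo [0.522 0.206 0.01 ] med [0.534 0.218 0.055] hi [0.571 0.237 0.098]
scene cellwhite 267 lo [0.521 0.21  0.009] med [0.528 0.222 0.047] hi [0.574 0.24  0.092]
side cap 168 lo [0.522 0.092 0.026] med [0.541 0.234 0.1  ] hi [0.595 0.248 0.102]
side det 404 lo [ 0.503 -0.051  0.021] med [ 0.52  -0.023  0.049] hi [ 0.544 -0.015  0.068]
scene det 272 lo [ 0.505 -0.078  0.025] med [ 0.519 -0.069  0.058] hi [ 0.545 -0.036  0.066]
87 ((527.5755615234375, -50.469879150390625), (38.9785041809082, 45.79560089111328), 17.201030731201172)
side well 751 lo [ 0.448 -0.081  0.011] med [ 0.474 -0.034  0.043] hi [ 0.505 -0.018  0.063]
side lamp 291 lo [ 0.405 -0.136  0.011] med [ 0.426 -0.063  0.049] hi [ 0.466 -0.054  0.061]
scene jar 1556 lo [ 0.384 -0.323  0.014] med [ 0.397 -0.307  0.064] hi [ 0.432 -0.274  0.095]
scene glue 705 lo [0.63  0.217 0.013] med [0.667 0.25  0.07 ] hi [0.774 0.384 0.112]
scene base 838 ((519.0067138671875, -25.854080200195312), (290.8721923828125, 174.68385314941406), 48.626983642578125)
side base 605 ((498.2729797363281, -132.850341796875), (216.26011657714844, 266.7139892578125), 22.509241104125977)
```

View pics/crop.png

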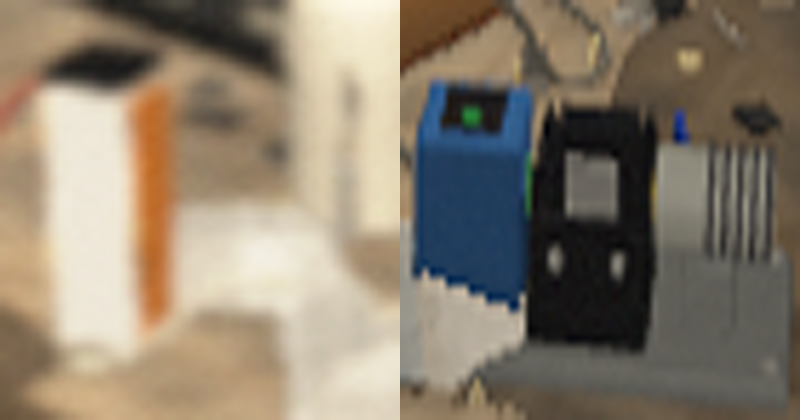

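The left crop shows the cell with a white side toward the robot and amber on the right. The right crop shows the blue detector, the black well and the ringed lamp. I estimate the cell at (0.541, 0.230) with its x axis at about 117°, and the tester near (0.478, -0.066) at about 17°. I'll go over the tester first for a close look on the way.

```bash
python3 -m pendant '[[0,0,0,3.4,3.4,0,0],[0,0,0,3.4,3.4,0,0],[0,0,0,3.4,3.4,0,0],[0,0,0,3.4,3.4,0,0],[0,0,0,3.4,3.4,0,0]]'
python3 -m pendant '[[0,0,0,1,4.0,0,0],[0,0,0,1,4.0,0,0],[0,0,0,1,4.0,0,0],[0,0,0,1,4.0,0,0],[0,0,0,1,4.0,0,0]]'
python3 -m pendant '[[0,0,0,1,4.0,0,0],[0,0,0,1,4.0,0,0],[0,0,0,1,4.0,0,0],[0,0,0,1,4.0,0,0],[0,0,0,1,4.0,0,0.1]]'
python3 -m pendant '[[0,0,0,0,0,0,0.3],[0,0,0,0,0,0,0.3],[0,0,0,0,0,0,0.3],[0,0,0,0,0,0,0.3],[0,0,0,0,0,0,0.3]]'
python3 - <<'E'
from h import *
import pickle
d=grab('wrist'); save(d,'w1.png'); pickle.dump(d,open('w1.pkl','wb')); s=env.read_state();print(s['tcp_pos'],s['eef_rot'],s['opening'],s['ft_force'],s['qpos'])
E
```

```text
clock: 0.52
tcp_pos: [0.3547, -0.4937, 0.4045]
eef_rot: [-0.0, 0.988, 0.155, -0.0]
ft_force: [0.7, -0.8, 0.5]
opening: 0.0851
grip_force: 0.0
clock: 0.93
tcp_pos: [0.4036, -0.2933, 0.4045]
eef_rot: [-0.0, 0.988, 0.155, -0.0]
ft_force: [1.1, -0.5, 0.1]
opening: 0.0856
grip_force: 0.0
clock: 1.35
tcp_pos: [0.4535, -0.0933, 0.4048]
eef_rot: [0.0, 0.988, 0.155, 0.0]
ft_force: [1.1, -1.0, 0.3]
opening: 0.0775
grip_force: 0.0
clock: 1.77
tcp_pos: [0.4535, -0.0964, 0.4046]
eef_rot: [0.0, 0.988, 0.154, -0.0]
ft_force: [0.8, -0.3, -0.6]
opening: 0.0599
grip_force: 0.0
[ 0.45348528 -0.09632332  0.40460741] [-1.62519564e-06  9.88096811e-01  1.53833288e-01 -1.09599838e-04] 0.05979894286472504 [ 0.25942227  0.48417971 -0.24130657] [ 0.35413428  0.09397689 -0.29979724  2.04631406  0.03286593  1.0059298
 -1.22392434]
```

View pics/w1.png

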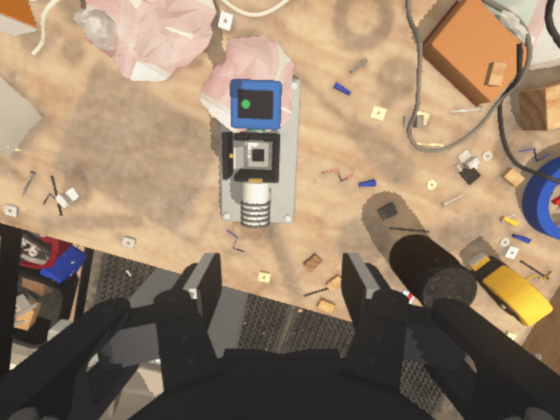

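The wrist view looks straight down on the tester: detector top (256,104), well opening (258,155), lamp (256,200), leaf block on the left (228,155), and base corners about (222,222) and (297,78). Now I'll measure it with heights.

```bash
cat > t.py <<'E'
from h import *
def rectm(d,mask,h):
    c=max(cv2.findContours(mask.astype('u1')*255,0,1)[0],key=cv2.contourArea)[:,0]
    W=np.array([ray(d,u,v,h)[:2] for u,v in c])*1000
    return cv2.minAreaRect(W.astype('f4'))
def go(d):
    P=cloud(d);z=P[...,2];hsv=cv2.cvtColor(d['image'],cv2.COLOR_RGB2HSV)
    near=np.zeros(z.shape,bool);near[60:240,205:310]=1
    blue=cv2.inRange(hsv,(100,120,50),(130,255,255))>0
    m=near&(z>.06)&(z<.075)
    det=m&(np.indices(z.shape)[0]<130)
    print('det',rectm(d,det,.067))
    base=near&(z>.004)&(z<.09)
    k=cv2.morphologyEx(base.astype('u1'),cv2.MORPH_OPEN,np.ones((5,5)))
    print('base',rectm(d,(cv2.inRange(hsv,(85,0,70),(125,70,200))>0)&near&(z<.02),.010))
    print('heights well row',[(u,z[155,u].round(3)) for u in range(216,300,3)])
    print('col',[(v,z[v,258].round(3)) for v in range(120,195,3)])
E
python3 - <<'E'
from t import *; import pickle
d=pickle.load(open('w1.pkl','rb')); go(d)
print(d['M'].round(3))
im=d['image'][65:235,200:320]; cv2.imwrite('pics/w1c.png',cv2.cvtColor(cv2.resize(im,None,fx=3.4,fy=3.4,interpolation=cv2.INTER_CUBIC),cv2.COLOR_RGB2BGR))
E
```

```text
det ((530.154541015625, -45.196292877197266), (45.3502082824707, 49.323970794677734), 15.51801872253418)Traceback (most recent call last):
  File "<stdin>", line 2, in <module>
  File "t.py", line 15, in go
    print('base',rectm(d,(cv2.inRange(hsv,(85,0,70),(125,70,200))>0)&near&(z<.02),.010))
                 ~~~~~^^^^^^^^^^^^^^^^^^^^^^^^^^^^^^^^^^^^^^^^^^^^^^^^^^^^^^^^^^^^^^^^^
  File "t.py", line 3, in rectm
    c=max(cv2.findContours(mask.astype('u1')*255,0,1)[0],key=cv2.contourArea)[:,0]
      ~~~^^^^^^^^^^^^^^^^^^^^^^^^^^^^^^^^^^^^^^^^^^^^^^^^^^^^^^^^^^^^^^^^^^^^
ValueError: max() iterable argument is empty
```

Run:
```python
from t import *; import pickle
d=pickle.load(open('w1.pkl','rb'));z=cloud(d)[...,2]
print([(u,z[155,u].round(3)) for u in range(216,300,3)]);print([(v,z[v,258].round(3)) for v in range(120,195,3)])
print(d['image'][110,292],d['image'][200,230])
im=d['image'][65:235,200:320]; cv2.imwrite('pics/w1c.png',cv2.cvtColor(cv2.resize(im,(480,600*17//15*15//17+0),interpolation=cv2.INTER_CUBIC) if 0 else cv2.resize(im,(420,595),interpolation=cv2.INTER_CUBIC),cv2.COLOR_RGB2BGR))
```

```text
[(216, np.float64(0.001)), (219, np.float64(0.001)), (222, np.float64(0.051)), (225, np.float64(0.05)), (228, np.float64(0.041)), (231, np.float64(0.036)), (234, np.float64(0.063)), (237, np.float64(0.057)), (240, np.float64(0.052)), (243, np.float64(0.043)), (246, np.float64(0.012)), (249, np.float64(0.017)), (252, np.float64(0.022)), (255, np.float64(0.023)), (258, np.float64(0.022)), (261, np.float64(0.022)), (264, np.float64(0.016)), (267, np.float64(0.016)), (270, np.float64(0.01)), (273, np.float64(0.058)), (276, np.float64(0.062)), (279, np.float64(0.011)), (282, np.float64(0.011)), (285, np.float64(0.011)), (288, np.float64(0.01)), (291, np.float64(0.012)), (294, np.float64(0.01)), (297, np.float64(0.002))]
[(120, np.float64(0.068)), (123, np.float64(0.068)), (126, np.float64(0.066)), (129, np.float64(0.064)), (132, np.float64(0.011)), (135, np.float64(0.031)), (138, np.float64(0.031)), (141, np.float64(0.011)), (144, np.float64(0.015)), (147, np.float64(0.016)), (150, np.float64(0.023)), (153, np.float64(0.022)), (156, np.float64(0.022)), (159, np.float64(0.021)), (162, np.float64(0.015)), (165, np.float64(0.017)), (168, np.float64(0.011)), (171, np.float64(0.026)), (174, np.float64(0.032)), (177, np.float64(0.031)), (180, np.float64(0.041)), (183, np.float64(0.055)), (186, np.float64(0.059)), (189, np.float64(0.06)), (192, np.float64(0.059))]
[213 205 189] [205 198 183]
```

View pics/w1c.png

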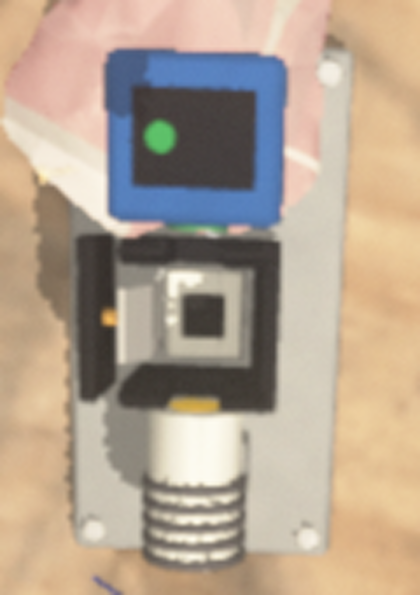

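Run:
```python
from h import *; import pickle
d=pickle.load(open('w1.pkl','rb'))
f=lambda x,y,h: ray(d,200+x/3.5-.35,65+y/3.5-.35,h)[:2]*1000
LL,LR,UR=f(76,543,.01),f(324,548,.01),f(352,50,.01)
print('base',np.linalg.norm(LL-LR),np.linalg.norm(UR-LR),'centre',(LL+UR)/2,'yaw',np.degrees(np.arctan2(*(UR-LR)[::-1])),np.degrees(np.arctan2(*(LL-LR)[::-1]))-90)
print('pad',f(203,316,.022))
D=[f(108,49,.067),f(285,55,.067),f(280,224,.067),f(110,217,.067)]
print('det',np.mean(D,0),[np.linalg.norm(D[i]-D[i-1]) for i in range(4)],'yaw',np.degrees(np.arctan2(*(D[1]-D[2])[::-1])),np.degrees(np.arctan2(*(D[0]-D[3])[::-1])))
a,b=f(278,238,.062),f(274,411,.062);print('well right side mid',(a+b)/2,np.linalg.norm(a-b),'yaw',np.degrees(np.arctan2(*(a-b)[::-1])))
S=pickle.load(open('side.pkl','rb'))
print('cam',d['M'][:3,3])
```

```text
base 89.13280725547936 165.7838076475452 centre [481.16197943 -58.99197474] yaw 15.201866535585106 16.50478708659054
pad [480.7937555  -59.15340513]
det [531.03484423 -45.70740287] [np.float64(43.33756553414308), np.float64(47.439800775873074), np.float64(43.72669940516991), np.float64(47.44797712398276)] yaw 15.877892176285451 15.869017339356777
well right side mid [488.63245333 -82.09960652] 49.810719412281806 yaw 16.237356428590328
cam [ 0.51812622 -0.07553631  0.3744708 ]
```

```bash
python3 -m pendant '[[0,0,0.115,0.6,2.2,0,0.3],[0,0,0.115,0.6,2.2,0,0.3],[0,0,0.115,0.6,2.2,0,0.3],[0,0,0.115,0.6,2.2,0,0.3],[0,0,0.115,0.6,2.2,0,0.3]]'
python3 -m pendant '[[0,0,0.115,0.6,2.2,0,0.3],[0,0,0.115,0.6,2.2,0,0.3],[0,0,0.115,0.6,2.2,0,0.3],[0,0,0.115,0.6,2.2,0,0.3],[0,0,0.115,0.6,2.2,0,0.3]]'
python3 -m pendant '[[0,0,0.115,0.6,2.2,-1,0.3],[0,0,0.115,0.6,2.2,-1,0.3],[0,0,0.115,0.6,2.2,-1,0.3],[0,0,0.115,0.6,2.2,-1,0.3],[0,0,0,0,0,0,0.3]]'
python3 - <<'E'
from h import *
import pickle
d=grab('wrist'); save(d,'w2.png'); pickle.dump(d,open('w2.pkl','wb')); s=env.read_state();print(s['opening'],s['qpos'])
P=cloud(d);p=P[(P[...,2]>.085)&(P[...,2]<.112)]
m=((P[...,2]>.085)&(P[...,2]<.112)).astype('u1')
for c in cv2.findContours(m,0,1)[0]:
    if cv2.contourArea(c)>200:
        W=np.array([ray(d,u,v,.1)[:2] for u,v in c[:,0]])*1000;print(cv2.boundingRect(c),cv2.minAreaRect(W.astype('f4')))
E
```

```text
clock: 2.23
tcp_pos: [0.4839, 0.0149, 0.4047]
eef_rot: [0.0, 0.903, 0.43, -0.0]
ft_force: [1.1, -0.4, 0.7]
opening: 0.0596
grip_force: 0.0
clock: 2.65
tcp_pos: [0.5141, 0.1249, 0.4047]
eef_rot: [0.0, 0.744, 0.669, -0.0]
ft_force: [0.9, -0.5, -0.7]
opening: 0.0597
grip_force: 0.0
clock: 3.07
tcp_pos: [0.5379, 0.2156, 0.3628]
eef_rot: [-0.001, 0.569, 0.822, 0.0]
ft_force: [-1.5, -1.3, -0.5]
opening: 0.0598
grip_force: 0.0
0.06016965280461132 [ 0.03357746  0.38189153 -0.65053274  1.83509859  0.26664169  1.01498453
 -0.37171262]
(402, 369, 35, 41) ((723.418701171875, 103.4399185180664), (38.86210250854492, 28.274736404418945), 81.03290557861328)
(461, 234, 60, 81) ((717.748046875, 228.4369354248047), (26.123125076293945, 70.26216125488281), 2.30418062210083)
(418, 188, 62, 57) ((662.7376708984375, 262.57110595703125), (47.205230712890625, 47.645240783691406), 42.104915618896484)
(271, 178, 43, 45) ((540.4190063476562, 231.46669006347656), (31.8304443359375, 32.85523223876953), 28.099424362182617)
(525, 169, 35, 61) ((733.8930053710938, 305.0540466308594), (41.984580993652344, 29.618560791015625), 89.6906509399414)
```

View pics/w2.png

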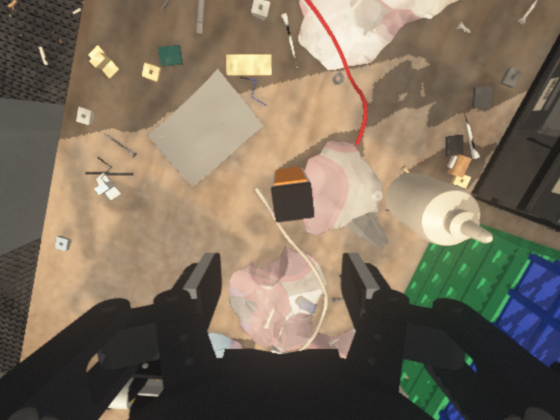

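The close view shows the cell's cap at (293,202) and its amber face on top at (291,177). The glue bottle at (440,210) is well clear, and loose film lies to the right of the cell at (340,190). The cell is at (0.5404, 0.2315) with its closing line at 28°. I'll check the film height under the fingers.

```bash
python3 - <<'E'
from h import *; import pickle
d=pickle.load(open('w2.pkl','rb'));P=cloud(d).reshape(-1,3)
a=np.radians(28);q=(P[:,:2]-[.5404,.2315])@np.array([[np.cos(a),-np.sin(a)],[np.sin(a),np.cos(a)]])
for lo,hi in((-.065,-.025),(.025,.065)):
    k=(q[:,0]>lo)&(q[:,0]<hi)&(abs(q[:,1])<.025);print(k.sum(),np.nanpercentile(P[k,2],[50,99,100]))
E
python3 -m pendant '[[0,0,0.026,0.05,0.32,-1,0.3],[0,0,0.026,0.05,0.32,-1,0.3],[0,0,0.026,0.05,0.32,-1,0.3],[0,0,0.026,0.05,0.32,-1,0.3],[0,0,0.026,0.05,0.32,0,0.3]]'
python3 -m pendant '[[0,0,0,0,0,0,0.3],[0,0,0,0,0,0,0.3],[0,0,0,0,0,0,0.3],[0,0,0,0,0,0,0.3],[0,0,0,0,0,0,0.3]]'
```

```text
18174 [0.26038898 0.28948195 0.2925743 ]
13722 [0.25623518 0.28437838 0.28644357]
clock: 3.53
tcp_pos: [0.5398, 0.2282, 0.3223]
eef_rot: [-0.001, 0.518, 0.855, -0.001]
ft_force: [-0.4, 0.9, -0.4]
opening: 0.0596
grip_force: 0.0
clock: 3.95
tcp_pos: [0.5403, 0.2286, 0.3251]
eef_rot: [0.0, 0.519, 0.855, 0.0]
ft_force: [-0.8, -0.9, 0.4]
opening: 0.0598
grip_force: 0.0
```

Run:
```python
from h import *; import pickle
for f in('w2','scene','side'):
  d=pickle.load(open(f+'.pkl','rb'));P=cloud(d).reshape(-1,3)
  a=np.radians(28);q=(P[:,:2]-[.5404,.2315])@np.array([[np.cos(a),-np.sin(a)],[np.sin(a),np.cos(a)]])
  for lo,hi in((-.065,-.021),(.021,.065)):
    k=(q[:,0]>lo)&(q[:,0]<hi)&(abs(q[:,1])<.025)&(P[:,2]<.15);print(f,k.sum(),np.percentile(P[k,2],[50,95,99,100]).round(3) if k.sum() else '')
d=grab('wrist');pickle.dump(d,open('w3.pkl','wb'));P=cloud(d)
m=((P[...,2]>.085)&(P[...,2]<.112)).astype('u1')
for c in cv2.findContours(m,0,1)[0]:
    if cv2.contourArea(c)>300:
        W=np.array([ray(d,u,v,.1)[:2] for u,v in c[:,0]])*1000;print(cv2.boundingRect(c),cv2.minAreaRect(W.astype('f4')))
```

```text
w2 1752 [0.001 0.003 0.008 0.011]
w2 2051 [0.021 0.025 0.026 0.028]
scene 115 [-0.002  0.003  0.013  0.026]
scene 48 [0.019 0.022 0.022 0.022]
side 303 [0.001 0.006 0.01  0.012]
side 396 [0.021 0.025 0.026 0.027]
(419, 385, 35, 35) ((721.197021484375, 156.03857421875), (23.91869354248047, 31.304052352905273), 76.450439453125)
(486, 288, 74, 50) ((727.7713623046875, 248.8286895751953), (30.494779586791992, 54.48270034790039), 89.88145446777344)
(422, 234, 70, 62) ((661.6011962890625, 263.27490234375), (48.833824157714844, 48.32768249511719), 34.60514450073242)
(260, 203, 48, 49) ((540.1638793945312, 232.1078643798828), (31.708845138549805, 34.21701431274414), 27.463369369506836)
```

```bash
python3 -m pendant '[[0,0,0,0,0.1,-1.5,0.3],[0,0,0,0,0.1,-1.5,0.3],[0,0,0,0,0.1,-2,0.3],[0,0,0,0,0,-2,0.3],[0,0,0,0,0,-2,0.3]]'
python3 -m pendant '[[0,0,0,0,0,0,0.3],[0,0,0,0,0,0,0.3],[0,0,0,0,0,0,0.4],[0,0,0,0,0,0,0.45],[0,0,0,0,0,0,0.5]]' 50
python3 -m pendant '[[0,0,0,0,0,0,0.6],[0,0,0,0,0,0,0.6],[0,0,0,0,0,0,0.7],[0,0,0,0,0,0,0.8],[0,0,0,0,0,0,0.9]]' 50
python3 -m pendant '[[0,0,0,0,0,0,1],[0,0,0,0,0,0,1],[0,0,0,0,0,0,1],[0,0,0,0,0,0,1],[0,0,0,0,0,0,1]]' 50
```

```text
clock: 4.42
tcp_pos: [0.5403, 0.2316, 0.2341]
eef_rot: [0.0, 0.519, 0.855, 0.0]
ft_force: [0.3, -0.3, 0.1]
opening: 0.0597
grip_force: 0.0
clock: 4.83
tcp_pos: [0.5406, 0.2318, 0.236]
eef_rot: [0.001, 0.519, 0.855, 0.001]
ft_force: [0.8, 0.1, 0.2]
opening: 0.0428
grip_force: 0.0
clock: 5.25
tcp_pos: [0.5404, 0.2317, 0.2353]
eef_rot: [0.0, 0.519, 0.855, 0.0]
ft_force: [-0.4, -1.0, 7.3]
opening: 0.0315
grip_force: 48.9
clock: 5.67
tcp_pos: [0.5404, 0.2317, 0.2353]
eef_rot: [0.0, 0.519, 0.855, 0.0]
ft_force: [-0.6, -1.4, 7.3]
opening: 0.0316
grip_force: 48.9
```

```bash
python3 -m pendant '[[0,0,0,0,0,1,1],[0,0,0,0,0,2.5,1],[0,0,0,0,0,3,1],[0,0,0,0,0,3,1],[0,0,0,0,0,2,1]]'
python3 -m pendant '[[0,0,-0.118,-0.39,-1.94,0,1],[0,0,-0.118,-0.39,-1.94,0,1],[0,0,-0.118,-0.39,-1.94,0,1],[0,0,-0.118,-0.39,-1.94,0,1],[0,0,-0.118,-0.39,-1.94,0,1]]'
python3 -m pendant '[[0,0,-0.118,-0.39,-1.94,0,1],[0,0,-0.118,-0.39,-1.94,0,1],[0,0,-0.118,-0.39,-1.94,0,1],[0,0,-0.118,-0.39,-1.94,0,1],[0,0,-0.118,-0.39,-1.94,0,1]]'
python3 -m pendant '[[0,0,-0.118,-0.39,-1.94,0,1],[0,0,-0.118,-0.39,-1.94,0,1],[0,0,-0.118,-0.39,-1.94,0,1],[0,0,-0.118,-0.39,-1.94,0,1],[0,0,-0.118,-0.39,-1.94,0,1]]'
python3 -m pendant '[[0,0,0,0,0,0,1],[0,0,0,0,0,0,1],[0,0,0,0,0,0,1],[0,0,0,0,0,0,1],[0,0,0,0,0,0,1]]'
python3 - <<'E'
from h import *
import pickle
d=grab('wrist'); save(d,'w4.png'); pickle.dump(d,open('w4.pkl','wb'))
F=[env.read_state()['ft_force'] for _ in range(1)];print(F,env.read_state()['moment'])
E
```

```text
clock: 6.08
tcp_pos: [0.5402, 0.2321, 0.353]
eef_rot: [0.0, 0.519, 0.855, 0.001]
ft_force: [0.5, -0.4, -0.4]
opening: 0.0313
grip_force: 49.7
clock: 6.5
tcp_pos: [0.5202, 0.1338, 0.3504]
eef_rot: [0.0, 0.747, 0.665, 0.0]
ft_force: [-0.4, 0.4, -1.6]
opening: 0.0315
grip_force: 49.9
clock: 6.92
tcp_pos: [0.5008, 0.0369, 0.3504]
eef_rot: [-0.0, 0.908, 0.419, 0.0]
ft_force: [0.3, 0.3, -0.8]
opening: 0.0316
grip_force: 49.9
clock: 7.33
tcp_pos: [0.4813, -0.0601, 0.3504]
eef_rot: [-0.0, 0.991, 0.137, 0.0]
ft_force: [-0.0, -1.4, -1.3]
opening: 0.0316
grip_force: 49.9
clock: 7.75
tcp_pos: [0.4818, -0.0586, 0.3498]
eef_rot: [-0.0, 0.99, 0.141, 0.0]
ft_force: [0.6, 0.1, -1.5]
opening: 0.0316
grip_force: 49.8
[array([ 0.02420564,  0.12608188, -0.7454048 ])] [ 0.0248404  -0.00916774 -0.02925004]
```

View pics/w4.png

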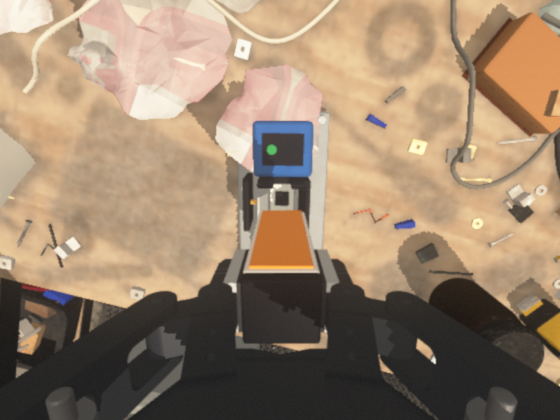

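The picture shows the cell held upright: amber bottom edge at about (265–305, 211), detector top centred at (283,149), and the well with its pad at (283,197) just beyond. Measuring the cell against the detector within this one view.

```bash
cat > rel.py <<'E'
from h import *
def rel(d):
    P=cloud(d);z=P[...,2];hsv=cv2.cvtColor(d['image'],cv2.COLOR_RGB2HSV);v,u=np.indices(z.shape)
    b=((z>.058)&(z<.076)&(v<185)&(u>230)&(u<335)).astype('u1')*255
    b=cv2.bitwise_or(b,0*b); c=max(cv2.findContours(b,0,1)[0],key=cv2.contourArea)
    R=cv2.minAreaRect(np.array([ray(d,*p,.067)[:2]*1000 for p in c[:,0]]).astype('f4'));print('det',R)
    m=cv2.inRange(hsv,(5,140,80),(25,255,255))>0; m&=(v>180)&(u>235)&(u<330)
    k=m&np.isfinite(z); p=P[k]
    print('amber z',np.percentile(p[:,2],[1,50,99]),'pixels u at rows',[(r,np.where(m[r])[0][[0,-1]].tolist()) for r in range(205,270,8) if m[r].any()])
    s=env.read_state();w,x,y,zz=s['eef_rot'];M=Ro.from_quat([x,y,zz,w]).as_matrix()
    q=(p-s['tcp_pos'])@M; print('amber in tool med',np.median(q,0),'1-99%',np.percentile(q,[1,99],axis=0).round(4).tolist())
    w=np.linalg.svd(q-q.mean(0),full_matrices=False)[2][2];print('face normal in tool',w.round(3))
    return R
E
python3 - <<'E'
from rel import *; import pickle
d=pickle.load(open('w4.pkl','rb'));rel(d);z=cloud(d)[...,2]
print('row 200',[(u,z[200,u].round(3)) for u in range(238,332,3)])
print('col 306',[(v,z[v,306].round(3)) for v in range(166,240,3)])
E
```

```text
det ((530.5994262695312, -44.78281784057617), (44.98113250732422, 49.12174987792969), 15.354530334472656)
amber z [0.11865113 0.17974457 0.20585534] pixels u at rows [(213, [262, 300]), (221, [260, 302]), (229, [258, 304]), (237, [256, 306]), (245, [254, 308]), (253, [253, 309]), (261, [250, 311])]
amber in tool med [ 0.0130105  -0.00037158  0.16999673] 1-99% [[0.0116, -0.0135, 0.1439], [0.0136, 0.0126, 0.2311]]
face normal in tool [ 0.999 -0.03   0.027]
row 200 [(238, np.float64(0.011)), (241, np.float64(0.01)), (244, np.float64(0.051)), (247, np.float64(0.051)), (250, np.float64(0.036)), (253, np.float64(0.036)), (256, np.float64(0.036)), (259, np.float64(0.06)), (262, np.float64(0.055)), (265, np.float64(0.049)), (268, np.float64(0.01)), (271, np.float64(0.017)), (274, np.float64(0.015)), (277, np.float64(0.022)), (280, np.float64(0.022)), (283, np.float64(0.023)), (286, np.float64(0.022)), (289, np.float64(0.016)), (292, np.float64(0.016)), (295, np.float64(0.012)), (298, np.float64(0.024)), (301, np.float64(0.056)), (304, np.float64(0.062)), (307, np.float64(0.062)), (310, np.fl
[... 151 characters left out ...]
loat64(0.001)), (331, np.float64(0.001))]
col 306 [(166, np.float64(0.067)), (169, np.float64(0.067)), (172, np.float64(0.067)), (175, np.float64(0.065)), (178, np.float64(0.042)), (181, np.float64(0.057)), (184, np.float64(0.056)), (187, np.float64(0.061)), (190, np.float64(0.058)), (193, np.float64(0.064)), (196, np.float64(0.063)), (199, np.float64(0.063)), (202, np.float64(0.062)), (205, np.float64(0.062)), (208, np.float64(0.062)), (211, np.float64(0.062)), (214, np.float64(0.063)), (217, np.float64(0.063)), (220, np.float64(0.063)), (223, np.float64(0.141)), (226, np.float64(0.148)), (229, np.float64(0.154)), (232, np.float64(0.159)), (235, np.float64(0.164)), (238, np.float64(0.172))]
```

```bash
python3 -m pendant '[[0,0,0,0,0,-1,1],[0,0,0,0,0,-1,1],[0,0,0,0,0,-1,1],[0,0,0,0,0,-0.5,1],[0,0,0,0,0,0,1]]'
python3 -m pendant '[[0,0,0,0,0,0,1],[0,0,0,0,0,0,1],[0,0,0,0,0,0,1],[0,0,0,0,0,0,1],[0,0,0,0,0,0,1]]'
python3 - <<'E'
from rel import *; import pickle
d=grab('wrist'); pickle.dump(d,open('w5.pkl','wb'));rel(d)
im=d['image'][130:300,220:345]; cv2.imwrite('pics/w5c.png',cv2.cvtColor(cv2.resize(im,(440,598),interpolation=cv2.INTER_CUBIC),cv2.COLOR_RGB2BGR))
E
```

```text
clock: 8.22
tcp_pos: [0.4812, -0.0593, 0.3129]
eef_rot: [-0.0, 0.99, 0.14, -0.001]
ft_force: [-0.3, -0.2, -1.5]
opening: 0.0314
grip_force: 49.8
clock: 8.63
tcp_pos: [0.4818, -0.0593, 0.315]
eef_rot: [0.0, 0.99, 0.14, 0.0]
ft_force: [-0.2, -0.1, -0.7]
opening: 0.0313
grip_force: 49.8
det ((530.7427978515625, -44.813777923583984), (45.126068115234375, 49.0204963684082), 15.514082908630371)
amber z [0.03635706 0.1445199  0.17089246] pixels u at rows [(213, [245, 300]), (221, [260, 302]), (229, [258, 304]), (237, [256, 306]), (245, [254, 308]), (253, [252, 309]), (261, [250, 311])]
amber in tool med [ 0.01296501 -0.0002784   0.17044399] 1-99% [[-0.0011, -0.0233, 0.1441], [0.0136, 0.0127, 0.2786]]
face normal in tool [ 0.998 -0.046  0.034]
```

View pics/w5c.png

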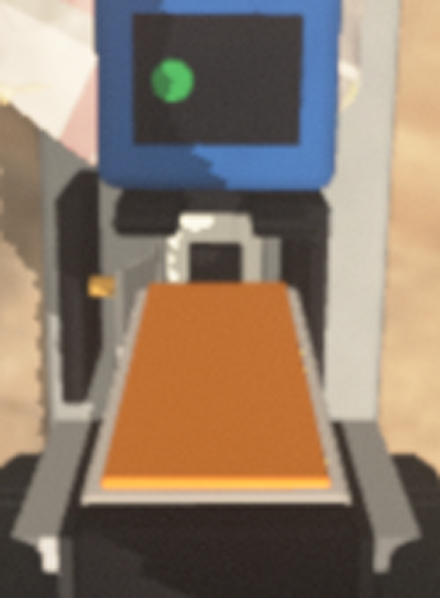

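The crop shows the cell's amber bottom edge at (146–288, 283), the detector-side wall with its inner lip at y≈234, the right wall at x 281–328 and the leaf on the left. I'll convert these with rays.

Run:
```python
from h import *; import pickle
d=pickle.load(open('w5.pkl','rb'))
a=np.radians(15.8);X=np.array([np.cos(a),np.sin(a)]);Y=np.array([-X[1],X[0]])
t0=np.array([481,-59.])
def f(x,y,h,n): 
    p=ray(d,220+x/3.52-.36,130+y/3.52-.36,h)[:2]*1000-t0; print(n,'x %.1f y %.1f'%(p@X,p@Y))
f(146,283,.0857,'cell L');f(288,283,.0857,'cell R')
f(105,476,.1737,'top L');f(328,476,.1737,'top R')
f(200,234,.062,'lip inner');f(328,205,.062,'outer right');f(281,240,.062,'right lip inner')
f(98,185,.067,'detL');f(333,185,.067,'detR');f(216,242,.022,'pad top edge c'); f(190,270,.022,'padL');f(243,270,.022,'padR')
```

```text
cell L x 14.4 y 13.3
cell R x 14.5 y -14.2
top L x 15.6 y 12.4
top R x 15.7 y -13.0
lip inner x 18.9 y 3.2
outer right x 25.3 y -23.9
right lip inner x 17.6 y -14.1
detL x 30.2 y 24.2
detR x 30.5 y -24.3
pad top edge c x 7.9 y -0.2
padL x 0.5 y 6.3
padR x 0.6 y -7.1
```

```bash
python3 -m pendant '[[0,0,0,0.08,0.02,-0.5,1],[0,0,0,0.08,0.02,-0.5,1],[0,0,0,0,0,-0.4,1],[0,0,0,0,0,0,1],[0,0,0,0,0,0,1]]'
python3 -m pendant '[[0,0,0,0,0,-0.1,1],[0,0,0,0,0,-0.1,1],[0,0,0,0,0,-0.1,1],[0,0,0,0,0,-0.1,1],[0,0,0,0,0,0,1]]'
python3 -m pendant '[[0,0,0,0,0,-0.1,1],[0,0,0,0,0,-0.1,1],[0,0,0,0,0,-0.1,1],[0,0,0,0,0,-0.1,1],[0,0,0,0,0,0,1]]'
python3 -m pendant '[[0,0,0,0,0,-0.1,1],[0,0,0,0,0,-0.1,1],[0,0,0,0,0,-0.1,1],[0,0,0,0,0,-0.1,1],[0,0,0,0,0,0,1]]'
```

```text
clock: 9.1
tcp_pos: [0.4832, -0.0589, 0.3002]
eef_rot: [-0.0, 0.99, 0.14, -0.0]
ft_force: [0.6, 0.2, -2.2]
opening: 0.0315
grip_force: 49.8
clock: 9.52
tcp_pos: [0.4833, -0.0589, 0.2966]
eef_rot: [-0.0, 0.99, 0.14, -0.0]
ft_force: [0.5, -0.7, -1.6]
opening: 0.0313
grip_force: 49.8
clock: 9.93
tcp_pos: [0.4832, -0.0589, 0.2925]
eef_rot: [-0.0, 0.99, 0.14, -0.0]
ft_force: [-0.6, -0.1, -1.3]
opening: 0.0314
grip_force: 49.8
clock: 10.35
tcp_pos: [0.4832, -0.0589, 0.2885]
eef_rot: [-0.0, 0.99, 0.14, -0.0]
ft_force: [-0.1, 0.3, -0.7]
opening: 0.0316
grip_force: 49.8
```

```bash
python3 -m pendant '[[0,0,0,0,0,-0.1,1],[0,0,0,0,0,-0.1,1],[0,0,0,0,0,-0.1,1],[0,0,0,0,0,-0.1,1],[0,0,0,0,0,0,1]]'
python3 -m pendant '[[0,0,0,0,0,-0.1,1],[0,0,0,0,0,-0.1,1],[0,0,0,0,0,-0.1,1],[0,0,0,0,0,-0.1,1],[0,0,0,0,0,0,1]]'
```

```text
clock: 10.77
tcp_pos: [0.4833, -0.0591, 0.2846]
eef_rot: [0.0, 0.99, 0.14, 0.0]
ft_force: [0.4, -2.0, -1.3]
opening: 0.0316
grip_force: 49.8
clock: 11.18
tcp_pos: [0.4836, -0.059, 0.2808]
eef_rot: [0.0, 0.99, 0.14, 0.0]
ft_force: [1.5, -1.9, 2.6]
opening: 0.0317
grip_force: 50.1
```

```bash
python3 -m pendant '[[0,0,0,0,0,-0.1,1],[0,0,0,0,0,-0.1,1],[0,0,0,0,0,-0.1,1],[0,0,0,0,0,-0.1,1],[0,0,0,0,0,0,1]]'
python3 -m pendant '[[0,0,0,0,0,-0.1,1],[0,0,0,0,0,-0.1,1],[0,0,0,0,0,-0.1,1],[0,0,0,0,0,-0.1,1],[0,0,0,0,0,0,1]]'
```

```text
clock: 11.6
tcp_pos: [0.4834, -0.059, 0.2765]
eef_rot: [0.0, 0.99, 0.14, 0.0]
ft_force: [2.7, -3.2, -0.9]
opening: 0.0313
grip_force: 49.9
clock: 12.02
tcp_pos: [0.4832, -0.0591, 0.2724]
eef_rot: [0.0, 0.99, 0.14, -0.0]
ft_force: [2.2, -5.0, -2.2]
opening: 0.0314
grip_force: 49.9
```

```bash
python3 -m pendant '[[0,0,0,0,0,-0.1,1],[0,0,0,0,0,-0.1,1],[0,0,0,0,0,-0.1,1],[0,0,0,0,0,-0.1,1],[0,0,0,0,0,0,1]]'
python3 -m pendant '[[0,0,0,0,0,-0.1,1],[0,0,0,0,0,-0.1,1],[0,0,0,0,0,-0.1,1],[0,0,0,0,0,-0.1,1],[0,0,0,0,0,0,1]]'
python3 -m pendant '[[0,0,0,0,0,-0.1,1],[0,0,0,0,0,-0.1,1],[0,0,0,0,0,-0.1,1],[0,0,0,0,0,-0.1,1],[0,0,0,0,0,0,1]]'
```

```text
clock: 12.43
tcp_pos: [0.4833, -0.059, 0.2685]
eef_rot: [-0.0, 0.99, 0.14, -0.0]
ft_force: [1.6, -4.4, -1.7]
opening: 0.0315
grip_force: 49.9
clock: 12.85
tcp_pos: [0.4833, -0.059, 0.2645]
eef_rot: [0.0, 0.99, 0.14, -0.0]
ft_force: [1.9, -5.7, -1.4]
opening: 0.0312
grip_force: 50.0
clock: 13.27
tcp_pos: [0.4833, -0.059, 0.2605]
eef_rot: [0.0, 0.99, 0.14, -0.0]
ft_force: [2.6, -4.7, -2.1]
opening: 0.0317
grip_force: 50.1
```

```bash
python3 -m pendant '[[0,0,0,0,0,-0.1,1],[0,0,0,0,0,-0.1,1],[0,0,0,0,0,-0.1,1],[0,0,0,0,0,-0.1,1],[0,0,0,0,0,0,1]]'
python3 -m pendant '[[0,0,0,0,0,-0.05,1],[0,0,0,0,0,-0.05,1],[0,0,0,0,0,-0.05,1],[0,0,0,0,0,-0.05,1],[0,0,0,0,0,-0.05,1]]'
python3 -m pendant '[[0,0,0,0,0,-0.05,1],[0,0,0,0,0,-0.05,1],[0,0,0,0,0,0,1],[0,0,0,0,0,0,1],[0,0,0,0,0,0,1]]'
```

```text
clock: 13.68
tcp_pos: [0.4833, -0.0591, 0.2565]
eef_rot: [0.0, 0.99, 0.14, -0.0]
ft_force: [2.3, -4.4, -0.4]
opening: 0.0318
grip_force: 50.1
clock: 14.1
tcp_pos: [0.4834, -0.059, 0.2542]
eef_rot: [0.0, 0.99, 0.14, 0.0]
ft_force: [1.0, -5.6, 2.7]
opening: 0.0316
grip_force: 50.6
clock: 14.52
tcp_pos: [0.4833, -0.0591, 0.2531]
eef_rot: [0.0, 0.99, 0.14, 0.0]
ft_force: [2.7, -6.0, 1.6]
opening: 0.0311
grip_force: 50.5
```

```bash
python3 -m pendant '[[0,0,0,0,0,-0.05,1],[0,0,0,0,0,-0.05,1],[0,0,0,0,0,0,1],[0,0,0,0,0,0,1],[0,0,0,0,0,0,1]]'
python3 -m pendant '[[0,0,0,0,0,-0.05,1],[0,0,0,0,0,0,1],[0,0,0,0,0,0,1],[0,0,0,0,0,0,1],[0,0,0,0,0,0,1]]'
```

```text
clock: 14.93
tcp_pos: [0.4833, -0.059, 0.2521]
eef_rot: [0.0, 0.99, 0.14, -0.0]
ft_force: [1.9, -5.4, 1.3]
opening: 0.0318
grip_force: 50.5
clock: 15.35
tcp_pos: [0.4833, -0.059, 0.2517]
eef_rot: [0.0, 0.99, 0.14, 0.0]
ft_force: [1.2, -5.2, 1.9]
opening: 0.0318
grip_force: 50.6
```

```bash
python3 -m pendant '[[0,0,0,0,0,-0.05,1],[0,0,0,0,0,0,1],[0,0,0,0,0,0,1],[0,0,0,0,0,0,1],[0,0,0,0,0,0,1]]'
python3 -m pendant '[[0,0,0,0,0,-0.05,1],[0,0,0,0,0,0,1],[0,0,0,0,0,0,1],[0,0,0,0,0,0,1],[0,0,0,0,0,0,1]]'
```

```text
clock: 15.77
tcp_pos: [0.4833, -0.059, 0.2512]
eef_rot: [0.0, 0.99, 0.14, 0.0]
ft_force: [2.2, -5.5, 2.5]
opening: 0.0313
grip_force: 50.6
clock: 16.18
tcp_pos: [0.4833, -0.0591, 0.2507]
eef_rot: [0.0, 0.99, 0.14, 0.0]
ft_force: [1.9, -4.8, 2.9]
opening: 0.0313
grip_force: 50.6
```

```bash
python3 -m pendant '[[0,0,0,0,0,-0.05,1],[0,0,0,0,0,0,1],[0,0,0,0,0,0,1],[0,0,0,0,0,0,1],[0,0,0,0,0,0,1]]'
python3 -m pendant '[[0,0,0,0,0,-0.05,1],[0,0,0,0,0,0,1],[0,0,0,0,0,0,1],[0,0,0,0,0,0,1],[0,0,0,0,0,0,1]]'
```

```text
clock: 16.6
tcp_pos: [0.4834, -0.059, 0.2503]
eef_rot: [0.0, 0.99, 0.14, 0.0]
ft_force: [1.3, -4.6, 4.2]
opening: 0.0314
grip_force: 50.8
clock: 17.02
tcp_pos: [0.4834, -0.059, 0.2499]
eef_rot: [0.0, 0.99, 0.14, 0.0]
ft_force: [-0.2, -6.0, 7.1]
opening: 0.0313
grip_force: 51.1
```

```bash
python3 -m pendant '[[0,0,0,0,0,-0.05,1],[0,0,0,0,0,0,1],[0,0,0,0,0,0,1],[0,0,0,0,0,0,1],[0,0,0,0,0,0,1]]'
python3 -m pendant '[[0,0,0,0,0,-0.03,1],[0,0,0,0,0,0,1],[0,0,0,0,0,0,1],[0,0,0,0,0,0,1],[0,0,0,0,0,0,1]]'
```

```text
clock: 17.43
tcp_pos: [0.4834, -0.059, 0.2495]
eef_rot: [0.0, 0.99, 0.14, 0.0]
ft_force: [-0.0, -4.9, 10.6]
opening: 0.0317
grip_force: 51.5
clock: 17.85
tcp_pos: [0.4835, -0.059, 0.2493]
eef_rot: [0.0, 0.99, 0.14, 0.0]
ft_force: [-0.1, -4.4, 12.8]
opening: 0.032
grip_force: 51.8
```

```bash
python3 -m pendant '[[0,0,0,0,0,-0.03,1],[0,0,0,0,0,0,1],[0,0,0,0,0,0,1],[0,0,0,0,0,0,1],[0,0,0,0,0,0,1]]'
python3 -m pendant '[[0,0,0,0,0,0,1],[0,0,0,0,0,0,1],[0,0,0,0,0,0,1],[0,0,0,0,0,0,1],[0,0,0,0,0,0,1]]'
python3 -m pendant '[[0,0,0,0,0,0,1],[0,0,0,0,0,0,1],[0,0,0,0,0,0,1],[0,0,0,0,0,0,1],[0,0,0,0,0,0,1]]'
```

```text
clock: 18.27
tcp_pos: [0.4835, -0.059, 0.2491]
eef_rot: [0.0, 0.99, 0.14, 0.0]
ft_force: [-1.8, -4.4, 14.7]
opening: 0.0314
grip_force: 52.1
clock: 18.68
tcp_pos: [0.4835, -0.059, 0.2491]
eef_rot: [0.0, 0.99, 0.14, 0.0]
ft_force: [-2.4, -4.8, 14.4]
opening: 0.0311
grip_force: 52.1
clock: 19.1
tcp_pos: [0.4835, -0.059, 0.2491]
eef_rot: [0.0, 0.99, 0.14, 0.0]
ft_force: [-1.1, -4.2, 14.7]
opening: 0.0312
grip_force: 52.1
```

```bash
python3 -m pendant '[[0,0,0,0,0,0,1],[0,0,0,0,0,0,1],[0,0,0,0,0,0,1],[0,0,0,0,0,0,0.5],[0,0,0,0,0,0,0.45]]' 20
python3 -m pendant '[[0,0,0,0,0,0,0.4],[0,0,0,0,0,0,0.35],[0,0,0,0,0,0,0.3],[0,0,0,0,0,0,0.3],[0,0,0,0,0,0,0.3]]'
python3 -m pendant '[[0,0,0,0,0,0,0.3],[0,0,0,0,0,0,0.3],[0,0,0,0,0,0,0.3],[0,0,0,0,0,0,0.3],[0,0,0,0,0,0,0.3]]'
python3 - <<'E'
from h import *; import pickle
d=grab('wrist'); pickle.dump(d,open('w6.pkl','wb')); save(d,'w6.png');P=cloud(d)
m=((P[...,2]>.10)&(P[...,2]<.13)).astype('u1')
for c in cv2.findContours(m,0,1)[0]:
    if cv2.contourArea(c)>500:
        k=np.zeros_like(m);cv2.drawContours(k,[c],-1,1,-1);print(cv2.boundingRect(c),np.nanmedian(P[(k*m)>0],axis=0))
E
```

```text
clock: 19.52
tcp_pos: [0.4831, -0.0585, 0.2484]
eef_rot: [-0.0, 0.99, 0.14, -0.0]
ft_force: [-0.6, 0.6, -0.6]
opening: 0.047
grip_force: 0.0
clock: 19.93
tcp_pos: [0.4833, -0.0589, 0.2485]
eef_rot: [-0.0, 0.99, 0.14, -0.0]
ft_force: [0.2, 0.4, 0.6]
opening: 0.06
grip_force: 0.0
clock: 20.35
tcp_pos: [0.4833, -0.0589, 0.2486]
eef_rot: [-0.0, 0.99, 0.14, 0.0]
ft_force: [0.1, 0.6, 0.4]
opening: 0.0597
grip_force: 0.0
(348, 266, 61, 65) [ 0.50151795 -0.08801757  0.11503181]
(130, 266, 84, 65) [ 0.4821238  -0.02365576  0.11758953]
(241, 261, 84, 86) [ 0.48574688 -0.05883829  0.11562447]
```

View pics/w6.png

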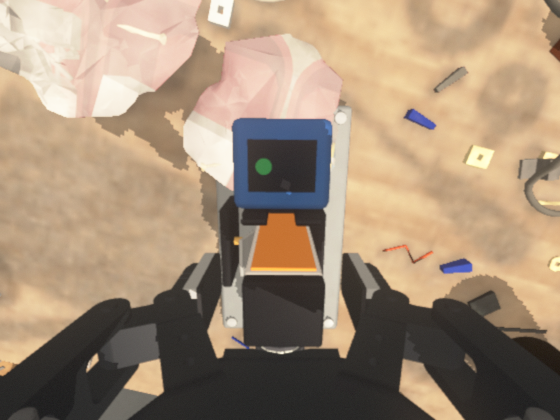

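The fingers are clear of the cell, which stands in the well with its amber face to the detector and its top at about 0.1155 m. I'll retreat straight up and check again.

```bash
python3 -m pendant '[[0,0,0,0,0,1,0.3],[0,0,0,0,0,2,0.3],[0,0,0,0,0,2.5,0.3],[0,0,0,0,0,3,0.3],[0,0,0,0,0,3,0.3]]'
python3 -m pendant '[[0,0,0,0,0,1,0.3],[0,0,0,0,0,0,0.3],[0,0,0,0,0,0,0.3],[0,0,0,0,0,0,0.3],[0,0,0,0,0,0,0.3]]'
python3 - <<'E'
from h import *; import pickle
d=grab('wrist'); P=cloud(d)
m=((P[...,2]>.10)&(P[...,2]<.13)).astype('u1')
for c in cv2.findContours(m,0,1)[0]:
    if cv2.contourArea(c)>500:
        k=np.zeros_like(m);cv2.drawContours(k,[c],-1,1,-1);k=(k*m)>0;q=P[k];q=q[abs(q[:,2]-np.median(q[:,2]))<.003]
        w=np.linalg.svd(q-q.mean(0),full_matrices=False)[2][2]
        W=np.array([ray(d,*p,.115)[:2]*1000 for p in c[:,0]]).astype('f4');print(cv2.boundingRect(c),np.median(q,axis=0),'normal',w.round(3),cv2.minAreaRect(W))
E
```

```text
clock: 20.82
tcp_pos: [0.4829, -0.0588, 0.3654]
eef_rot: [-0.0, 0.99, 0.14, -0.0]
ft_force: [1.4, -0.4, -0.3]
opening: 0.0598
grip_force: 0.0
clock: 21.23
tcp_pos: [0.483, -0.0589, 0.3726]
eef_rot: [-0.0, 0.99, 0.14, -0.001]
ft_force: [0.3, -0.4, 0.3]
opening: 0.0602
grip_force: 0.0
(262, 196, 41, 42) [ 0.48135927 -0.05961038  0.11584662] normal [ 0.01  -0.004  1.   ] ((483.0360412597656, -59.11474609375), (33.470741271972656, 31.68448257446289), 16.117202758789062)
```

```bash
python3 -c "
from plant import env
print(env.close_job())"
```

```text
the job is handed in; nothing more can be done
None
```

The reference cell is seated upright on the height stop with its clear faces along the light path. I bore down with about 14.7 N, let go and backed the arm off. The job was handed in at about 21 s; no verdict came back. I took no last look at the glue bottle, jar and oak block, but the arm's path kept clear of them.

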